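Put the knife rests away in the latched storage case

TASK

Put all the porcelain knife rests away in the storage case: slide the red safety tab clear so that the latch can swing up, open the latch and the lid, then carry the loaded tray over and tip it so that its rests slide into the case, and add by hand any that lie on the bench. Stand the empty tray flat on the bench again, shut the lid, swing the latch fully down and slide the red tab fully home. Leave the egg cup, mug and jar where they are.

Things in the scene. Friction and masses are not known exactly. Their poses are not given: they have to be found in the camera images.
- case: Storage case, fixed: grey plastic box 170 (x) x 200 (y) x 85 mm high, 5 mm walls and floor, blue lid. Origin: centre of its underside. Its -x side is the front, turned roughly to the robot, with the catch: yellow-topped latch in the middle, red tab beside it towards +y, on a black ledge 39 mm deep, 60 mm up. Its +x side carries the lid hinge.
- lid (a joint): The lid's hinge angle in rad: 0 shut, grows as the front edge rises, 1.7 is fully open (leaning slightly back). It stays where it is left; moving it takes about 2 to 3.5 N at its handle. The lid is a blue plate 173 x 200 x 8 mm, its top 93 mm above the bench when shut.
- lid_grip (a point): Grip point of the lid's black upright handle (12 mm along the case's x, 20 mm along its y, 36 mm tall, top 11 mm above this point), which stands on the lid's top near its front edge, in the middle; shut, it lies at (-50, 0, 118) mm in the case's frame. Moves with the lid.
- lid_hinge (a point): On the lid's hinge line, at (85, 0, 85) mm in the case's frame; the line runs along the case's y. The grip point lies 135 mm in front of it and 33 mm above it when shut.
- latch (a joint): The latch's hinge angle in rad: 0 down (its steel hook over the lid's front edge holds the lid shut), grows as it swings up and over towards the robot, 1.5 fully open (level, pointing away from the case). The red tab stops it at 0.15 to 0.25 until slid clear; it must be down before the tab can slide home. Stays where left; about 1.5 N at its grip moves it.
- latch_grip (a point): Grip point of the latch's yellow upright lug (10 mm along the case's x, 20 mm along its y; its end 14 mm beyond this point). Down, it lies at (-100, 0, 122) mm in the case's frame. Moves with the latch.
- latch_hinge (a point): On the latch's hinge line, at (-100, 0, 66) mm in the case's frame, 56 mm from the grip point; the line runs along the case's y.
- tab (a joint): The red safety tab's slide in m: 0 fully home (its tongue stands in front of the latch and blocks it), 0.025 fully clear; it slides along the case's +y, takes about 2 N and stays where it is left. The latch is free from 0.018 on.
- tab_grip (a point): Grip point of the red tab's upright thumb piece (14 mm along the case's x, 12 mm along its y; its top 14 mm above this point), at (-113, 55, 113) mm in the case's frame when the tab is home. Moves with the tab. Its +y and -y sides are free for fingers.
- tray: Loose aluminium sorting tray (about 250 g), 180 (its x) x 130 (its y) mm, floor 5 mm thick, walls 28 mm high on three sides and no wall at its +x end (the lip), carried by a black flat bar over its middle. Origin: centre of its underside.
- tray_grip (a point): Middle of the tray's black carrying bar, 80 mm above the tray's underside, over its centre. The bar runs along the tray's y (130 mm), is 10 mm thick along the tray's x, and spans 66 to 90 mm above the underside.
- tray_lip (a point): Middle of the tray's open end, on its floor: (90, 0, 5) mm in the tray's frame, axes as the tray's.
- rest1_mid (a point): Centre of a porcelain knife rest: a white bar 50 (its x) x 22 x 22 mm with two blue bands, 45 g; starts on the tray; may be absent.
- rest2_mid (a point): Centre of a porcelain knife rest: a white bar 50 (its x) x 22 x 22 mm with two blue bands, 45 g; starts on the tray; may be absent.
- rest3_mid (a point): Centre of a porcelain knife rest: a white bar 50 (its x) x 22 x 22 mm with two blue bands, 45 g; starts on the tray; may be absent.
- rest4_mid (a point): Centre of a porcelain knife rest: a white bar 50 (its x) x 22 x 22 mm with two blue bands, 45 g; starts on the tray; may be absent.
- rest5_mid (a point): Centre of a stray porcelain knife rest: a white bar 50 (its x) x 22 x 22 mm with two blue bands, 45 g; starts on the bench; may be absent.
- rest6_mid (a point): Centre of a stray porcelain knife rest: a white bar 50 (its x) x 22 x 22 mm with two blue bands, 45 g; starts on the bench; may be absent.
- eggcup: White egg cup, 46 mm across, 55 mm high, standing between case and tray; leave alone. Origin: centre of its foot.
- mug: White mug, 80 mm across, 90 mm high, at the left; leave alone. Origin: centre of its foot.
- jar: Glass jar, 70 mm across, 100 mm high, at the right; leave alone. Origin: centre of its foot.
Not all that is in view belongs to the job. What is shaped like the part that bears rest2_mid but green is not meant.

How it is judged:
By the outcome, as a careful person would: the job done as asked, in the order asked, and still so for the second after the job is handed in, with the robot touching nothing.
Of rest1, rest2, rest3, rest4, rest5, rest6 only 4 to 6 are there at a start; the rules pass over those that are not, and their reading is None.
At some moment in a run one of rest1, rest2, rest3, rest4, rest5, rest6 may be knocked a few centimetres aside while the robot is not near it.
It also fails if it takes over 210 s, if anything falls off the work surface, if the arm or the gripper's body presses on something with over 40 N, if the wrist force passes 120 N, or if a joint passes its speed limit or range.

ROBOT

A 7-joint arm with a two-finger parallel gripper is mounted at the origin on the work surface. World frame = base frame: x ahead of the robot, y to its left, z up, the work surface at z = 0. Lengths are in mm, angles in rad, forces in N, time in s.
With the tool pointing down it reaches from about 400 to 900 mm from the base axis. Payload 5.5 kg.
Tool frame: the origin (TCP) lies at the very end of the fingers, on their centre line; the grasp point (between the pads) lies 19 mm behind it; z points along the fingers, x is the direction in which the jaws open and shut, and the axes are right-handed (so a half turn about z gives the same grasp; the last joint's range is limited). The gripper opens to 92 mm and grips with 3 to 60 N. Pads are 19 mm wide; open, the fingers measure 130 mm over their backs; the gripper's body (75 mm by 190 mm) begins 47 mm behind the grasp point.
Start: joints at [1.476, 0.501, -0.427, 1.55, 0.221, 1.138, -0.21], TCP at [227.672, -608.823, 226.729] pointing down, gripper open.
Joint ranges: [-2.88, 2.88], [-0.31, 2.03], [-1.54, 1.56], [0.2, 2.42], [-1.41, 4.55], [0.19, 2.02], [-2.57, 2.57]. Speed limits (rad/s): [2.57, 2.57, 3.14, 3.14, 3.14, 3.14, 3.14].

INTERFACE

Orientations are given as [roll, pitch, yaw] about the fixed x, y, z axes, in that order (R = Rz(yaw) Ry(pitch) Rx(roll)).
In Python, from plant import robot, jaws, kinematics, eyes, order, status gives the robot as it stands. Calls block until the motion is done:
- robot.move_pose(position, orientation): joint-space move of the TCP to a pose.
- robot.move_linear(position, ori=None, rate=150, guard=None): straight line of the TCP; ori=None keeps the orientation; rate is the mean speed in mm/s. With guard (N) it stops when the force on the tool has changed by that much, and returns True; else False.
- robot.move_j(angles): joint-space move.
- jaws.command_gripper(opening, grasp_force=None): finger opening in mm; grasp_force is the grip in N (None keeps the last); returns when the fingers have stopped.
- robot.dwell(seconds).
- kinematics.inverse_kinematics(position, orientation): joint angles nearest the present ones, or None.
- eyes.snapshot(name): name is "scene" or "side" or "wrist"; returns the picture (420x560x3 uint8, red, green, blue); there is no depth.
- eyes.camera_model(name): a dict with "mtx" (3x3 intrinsics, pixels), "position" and "orientation" of the camera in the world; the wrist camera has in their place "hand_eye" (4x4, takes a point from camera to tool coordinates, whose origin is the TCP and whose axes are the tool frame's). Camera axes: x right, y down, z forward; pixel columns grow to the right and rows downward; lengths in mm; the calibration is good to about 2 mm. A picture is of the moment at which its call begins: read the wrist's pose just before it. camera_model takes no time and is no camera call.
A pose or a line that the arm cannot do raises robot.MotionError and nothing moves.
- order.sign_off(): hands the job in, once; it reports no verdict.
Readings, each from a call of its own:
- status.read_clock(): time.
- status.read_joint_pos(): joint angles.
- status.read_dq(): joint speeds.
- status.read_tau(): joint torques, N m.
- status.read_position(): TCP position.
- status.read_tool_rot(): TCP orientation.
- status.read_ft_force(): force on the tool from outside, world axes, zero at the start.
- status.read_wrist_torque(): the same for the moment, N m.
- status.read_width(): finger opening in mm.
Only numpy, scipy, OpenCV 4.12 (cv2) and the standard library are available. Lean on these libraries where they do the work, as an engineer would, in place of code of your own. Each camera call takes 0.05 s, during which the arm holds its last target. There are 200 camera calls.

## Working session

There is one attempt and no reset: what is moved stays moved. The work goes in short steps, each a Python script; the robot and the scene stay as the last script left them, time stands still between calls to the robot, and variables do not carry over. Pictures are saved under pics/ and viewed, about 12 in all and at most 16, crops included, and the job is handed in when it is done.

```bash
ls; mkdir -p pics; python3 - <<'E'
from plant import robot, jaws, kinematics, eyes, order, status
import cv2
for n in ("scene","side"):
    im=eyes.snapshot(n); cv2.imwrite(f"pics/{n}0.png",im[:,:,::-1])
    m=eyes.camera_model(n); print(n,m)
print(eyes.camera_model("wrist")); print(status.read_clock(),status.read_position(),status.read_tool_rot())
E
```

```text
pics
scene {'mtx': array([[529.16935654,   0.        , 277.29803635],
       [  0.        , 529.16935654, 209.00746649],
       [  0.        ,   0.        ,   1.        ]]), 'position': array([ 910.46803269, -580.02528869, 1248.32210889]), 'orientation': array([-2.5916338 ,  0.0102515 ,  0.61838622])}
side {'mtx': array([[535.93216727,   0.        , 271.45515674],
       [  0.        , 535.93216727, 199.70660437],
       [  0.        ,   0.        ,   1.        ]]), 'position': array([ -181.42880448, -1092.06080447,  1278.32534638]), 'orientation': array([-2.30509641,  0.02077882, -0.59159853])}
{'mtx': array([[290.83434658,   0.        , 280.35327296],
       [  0.        , 290.83434658, 202.337667  ],
       [  0.        ,   0.        ,   1.        ]]), 'hand_eye': array([[ 9.99999616e-01,  7.04806297e-04, -5.21449135e-04,
         2.65621748e-02],
       [-5.43314781e-04,  9.64971857e-01,  2.62352855e-01,
        -6.97237172e+01],
       [ 6.88091684e-04, -2.62352471e-01,  9.64971869e-01,
        -1.58163928e+02],
       [ 0.00000000e+00,  0.00000000e+00,  0.00000000e+00,
         1.00000000e+00]])}
0.1 [ 227.40447459 -608.25071305  225.80427036] [-3.14153078e+00  1.73805506e-03 -1.21294398e+00]
```

View pics/scene0.png

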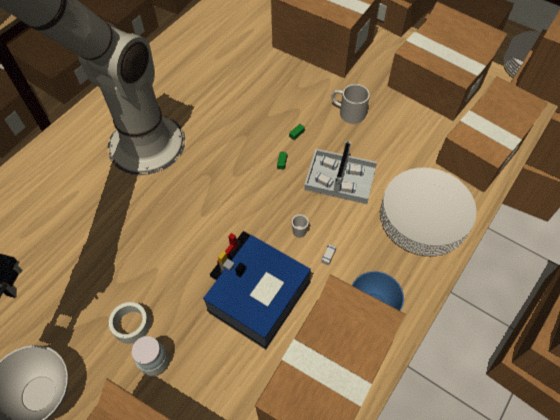

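View pics/side0.png

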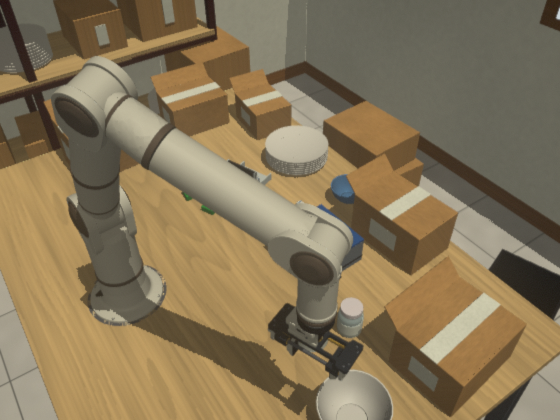

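The scene view shows the case with its blue lid at about (258,285), with the catch at (235,250), and the tray with 4 rests at (342,176). One white stray lies at (329,254). Possible mix-ups: green bars at (297,131) and (283,160), not wanted; egg cup (300,225); mug (353,103); jar (150,355). In the side view the arm hides the work area. Next I'll take an enlarged crop and cast rays.

```bash
cat > h.py <<'E'
from plant import robot, jaws, kinematics, eyes, order, status
import numpy as np, cv2
from scipy.spatial.transform import Rotation as R
def cam(n):
    m=eyes.camera_model(n)
    if n!="wrist": return m["mtx"],R.from_euler("xyz",m["orientation"]).as_matrix(),np.array(m["position"])
    Rt=R.from_euler("xyz",status.read_tool_rot()).as_matrix(); p=np.array(status.read_position()); H=m["hand_eye"]
    return m["mtx"],Rt@H[:3,:3],p+Rt@H[:3,3]
def ray(c,uv,z):
    K,Rc,p=c; d=Rc@np.linalg.solve(K,[uv[0],uv[1],1]); return p+d*(z-p[2])/d[2]
def proj(c,P):
    K,Rc,p=c; q=K@(Rc.T@(np.asarray(P)-p)); return q[:2]/q[2]
def snap(n,f=None,crop=None,k=1):
    c=cam(n); im=eyes.snapshot(n)[:,:,::-1].copy()
    if f:
        o=im if crop is None else im[crop[1]:crop[3],crop[0]:crop[2]]
        cv2.imwrite(f"pics/{f}.png",cv2.resize(o,None,fx=k,fy=k,interpolation=cv2.INTER_CUBIC))
    return c,im
def down(yaw): # tool down, jaws (tool x) along world angle yaw
    return [np.pi,0,yaw]
E
python3 - <<'E'
from h import *
c,im=snap("scene","crop0",(190,110,390,350),2.5)
hsv=cv2.cvtColor(im,cv2.COLOR_BGR2HSV)
b=cv2.inRange(hsv,(105,150,50),(125,255,255)); n,l,s,ce=cv2.connectedComponentsWithStats(b)
i=1+np.argsort(-s[1:,4])[0]
ct=cv2.findContours((l==i).astype(np.uint8),0,2)[0][0]; q=cv2.approxPolyDP(cv2.convexHull(ct),5,True)[:,0]
print("lid",[(p.tolist(),ray(c,p,93)[:2].round()) for p in q])
for nm,uv,z in [("stray",(329,254),15),("egg",(300,234),0),("green1",(297,131),11),("green2",(283,160),11),("mug",(353,115),0),("jar",(150,370),0),("tray1",(306,189),0),("tray2",(368,201),0),("tray3",(377,163),28),("tray4",(316,150),28),("bin",(428,240),0),("ring",(128,322),20)]: print(nm,ray(c,uv,z).round())
E
```

```text
lid [([249, 236], array([ 478., -114.])), ([309, 269], array([ 650., -103.])), ([264, 337], array([ 660., -300.])), ([204, 298], array([ 491., -305.]))]
stray [651.  -6.  15.]
egg [552.   7.   0.]
green1 [349. 290.  11.]
green2 [377. 176.  11.]
mug [450. 449.   0.]
jar [ 469. -495.    0.]
tray1 [484. 137.   0.]
tray2 [648. 203.   0.]
tray3 [610. 311.  28.]
tray4 [442. 250.  28.]
bin [841. 188.   0.]
ring [ 354. -442.   20.]
```

View pics/crop0.png

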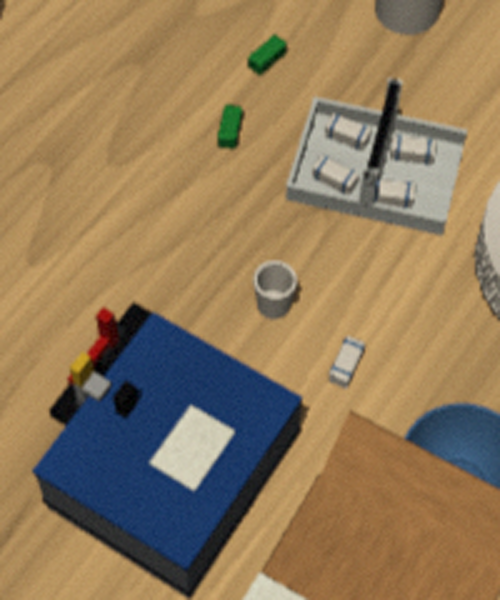

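The crop confirms it. The white stray with blue bands is at crop (347,361), and the two green bars are not meant. The tray has 4 rests and its open lip seems to face right. The red tab is at (106,325) and the yellow latch at (82,372). I'll look from closer up.

```bash
python3 - <<'E'
from h import *
jaws.command_gripper(50,20)
robot.move_pose([560,30,420],down(-1.515)); snap("wrist","w1")
robot.move_pose([450,-160,230],down(-1.515)); snap("wrist","w2")
print(status.read_clock(),status.read_position())
E
```

```text
4.8417 [ 451.79482608 -158.9970646   231.22602425]
```

View pics/w1.png

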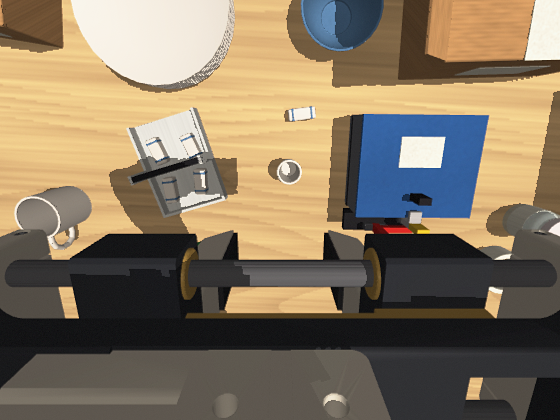

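View pics/w2.png

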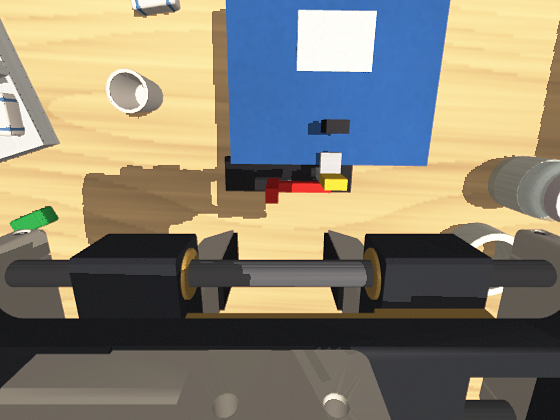

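The tray's open lip faces +x (away from the robot), and only one white stray is visible. In w2 the red thumb is at (272,190), the yellow lug top at (337,183), and the lid's front corners at (230,164) and (428,165).

```bash
python3 - <<'E'
from h import *
c,im=snap("wrist","w2b",(210,80,450,230),3.3)
for nm,uv,z in [("thumb",(272,185),127),("lug",(337,179),136),("c1",(231,164),93),("c2",(428,165),93),("handle",(340,120),129)]: print(nm,ray(c,uv,z).round(1))
hsv=cv2.cvtColor(im,cv2.COLOR_BGR2HSV)
T=lambda v:(lambda a:np.array([571-113*0+0,-205,0])+R.from_euler("z",a).apply(v))(0.055)
for v in [(-113,55,127),(-113,49,127),(-100,0,136),(-50,0,129),(-88,100,93),(-88,-100,93)]: print(v,proj(c,T(v)).round())
E
```

```text
thumb [ 466.5 -150.6  127. ]
lug [ 477.1 -207.8  136. ]
c1 [ 478.8 -107.2   93. ]
c2 [ 489.5 -307.9   93. ]
handle [ 527.4 -206.3  129. ]
(-113, 55, 127) [278. 197.]
(-113, 49, 127) [284. 197.]
(-100, 0, 136) [339. 186.]
(-50, 0, 129) [341. 128.]
(-88, 100, 93) [234. 165.]
(-88, -100, 93) [430. 166.]
```

View pics/w2b.png

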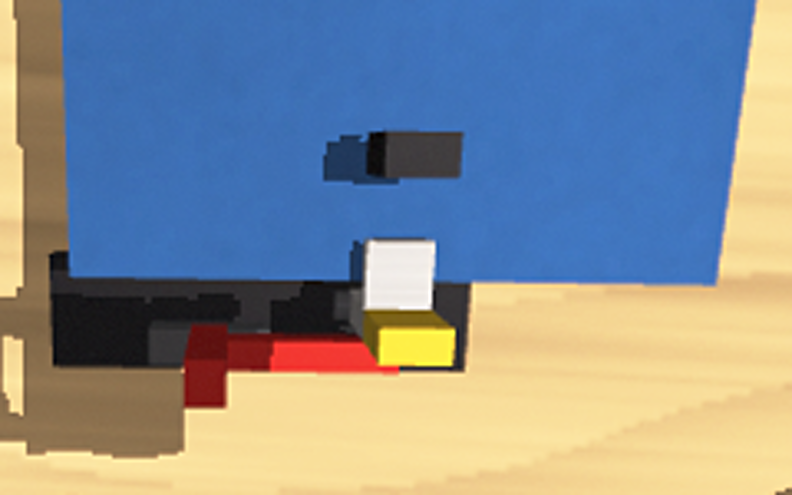

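Measured against the model, the case is at about (572,-202.5) with yaw 0.054. Now the tab.

```bash
cat >> h.py <<'E'
C0=np.array([572,-202.5,0.]); A=0.054; RC=R.from_euler("z",A)
def W(v): return C0+RC.apply(v)
YAW=A-np.pi/2   # jaws along case y
E
python3 - <<'E'
from h import *
jaws.command_gripper(40,20)
p=W((-113,56.5,94))
robot.move_linear(p+[0,0,50],ori=down(YAW)); print(robot.move_linear(p,rate=60,guard=8))
jaws.command_gripper(0,20); print(status.read_width(),status.read_position())
q=np.array(status.read_position())
print(robot.move_linear(q+RC.apply((0,26,0)),rate=40,guard=20)); print(status.read_position()-q,status.read_ft_force())
jaws.command_gripper(40); robot.move_linear(np.array(status.read_position())+[0,0,100])
c,im=snap("wrist","w3",(180,80,480,240),2.6)
for v in [(-113,55,127),(-113,80,127),(-100,0,136)]: print(v,proj(c,W(v)).round())
print(status.read_clock())
E
```

```text
False
12.014725111141813 [ 456.15214245 -151.99084401   94.13467757]
False
[-1.13062724e+00  2.44750036e+01  1.92022340e-02] [ 1.03948746 -6.6613699  -0.74164447]
(-113, 55, 127) [314. 212.]
(-113, 80, 127) [283. 212.]
(-100, 0, 136) [388. 199.]
9.9417
```

View pics/w3.png

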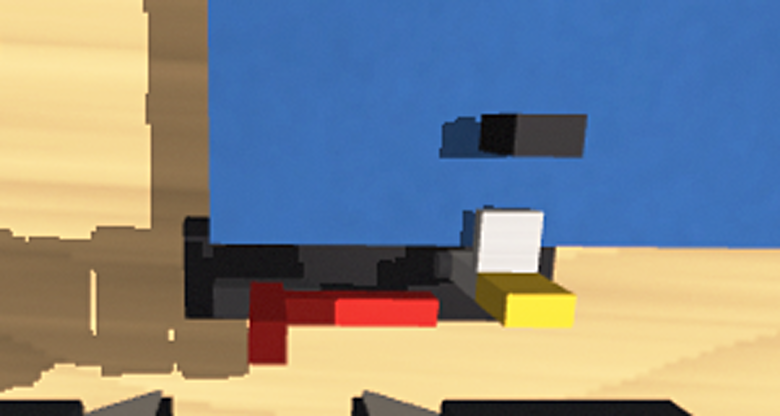

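The tab is clear (thumb at pixel (283,215), as predicted for 25 mm). Before gripping the latch I'll triangulate the tongue height to check finger clearance.

```bash
python3 - <<'E'
from h import *
c=cam("wrist")
for z in (70,80,90,100,110):
    print(z,[RC.inv().apply(ray(c,(u/2.6+180,v/2.6+80),z)-C0).round() for u,v in ((436,308),(436,292),(436,325),(190,318),(508,318))])
E
```

```text
70 [array([-117.,   15.,   70.]), array([-110.,   16.,   70.]), array([-124.,   15.,   70.]), array([-121.,  110.,   70.]), array([-121.,  -13.,   70.])]
80 [array([-114.,   18.,   80.]), array([-108.,   18.,   80.]), array([-121.,   17.,   80.]), array([-118.,  109.,   80.]), array([-118.,   -9.,   80.])]
90 [array([-112.,   20.,   90.]), array([-106.,   21.,   90.]), array([-118.,   20.,   90.]), array([-115.,  108.,   90.]), array([-115.,   -6.,   90.])]
100 [array([-109.,   23.,  100.]), array([-103.,   23.,  100.]), array([-115.,   22.,  100.]), array([-113.,  107.,  100.]), array([-113.,   -2.,  100.])]
110 [array([-106.,   25.,  110.]), array([-101.,   25.,  110.]), array([-112.,   25.,  110.]), array([-110.,  106.,  110.]), array([-110.,    1.,  110.])]
```

```bash
cat >> h.py <<'E'
def latch_pose(a,off=3): # TCP, tool vertical
    r=56+off; return W((-100-r*np.sin(a),0,66+r*np.cos(a)-19))
E
python3 - <<'E'
from h import *
jaws.command_gripper(44,12)
p=latch_pose(0)
robot.move_linear(p+[0,0,45],ori=down(YAW)); print(robot.move_linear(p,rate=60,guard=8))
jaws.command_gripper(0,12); print(status.read_width(),status.read_position()-p)
for a in np.linspace(.1,1.52,15):
    g=robot.move_linear(latch_pose(a),rate=70,guard=35)
    if g: print("guard",a,status.read_ft_force()); break
print(status.read_ft_force(),status.read_width())
jaws.command_gripper(44); robot.move_linear(np.array(status.read_position())+[0,0,150])
snap("wrist","w4"); print(status.read_clock())
E
```

```text
False
19.672723731167697 [0.07583401 0.58862163 0.22744749]
[-1.04317245  5.90008153 -0.35517034] 19.900085930236727
18.0333
```

View pics/w4.png

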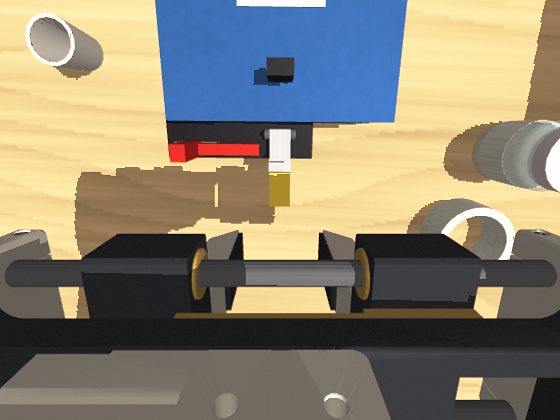

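The latch is open and level (yellow lug at pixel (279,190)). Now the lid: lift it by the handle to 1.2 rad, then push its inside to fully open.

```bash
cat >> h.py <<'E'
def lid_pt(x,z,th): # point fixed to lid given in case frame when shut (y=0)
    dx,dz=x-85,z-85; return W((85+dx*np.cos(th)+dz*np.sin(th),0,85-dx*np.sin(th)+dz*np.cos(th)))
E
python3 - <<'E'
from h import *
off=np.array([0,0,-19])
p=lid_pt(-50,120,0)+off
robot.move_linear(p+[-50,0,150],ori=down(YAW)); robot.move_linear(p+[0,0,50]); print(robot.move_linear(p,rate=60,guard=8))
jaws.command_gripper(0,20); print(status.read_width(),status.read_position()-p)
for a in np.linspace(.1,1.2,12):
    g=robot.move_linear(lid_pt(-50,120,a)+off,rate=90,guard=35)
    if g: print("guard",a,status.read_ft_force()); break
print(status.read_ft_force(),status.read_width())
jaws.command_gripper(50); robot.move_linear(np.array(status.read_position())+[0,0,100])
jaws.command_gripper(0)
q=W((-20,0,330)); robot.move_linear(q)
c,im=snap("wrist","w5"); print(status.read_clock())
E
```

```text
False
19.69850836586849 [0.06785658 0.23553512 0.19205545]
[-0.40922897 -2.37954223  4.71277762] 19.996525570029874
28.0417
```

View pics/w5.png

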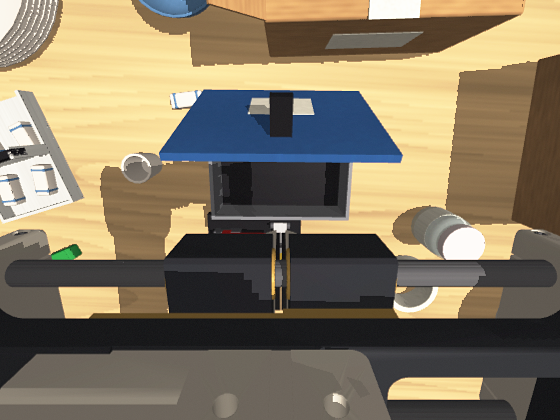

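The lid stands at about 1.2 rad and the case is empty inside. Push it fully open.

```bash
python3 - <<'E'
from h import *
robot.move_linear(W((-25,0,330)));robot.move_linear(W((-25,0,215)))
print(robot.move_linear(W((60,0,215)),rate=90,guard=25),status.read_ft_force())
print(robot.move_linear(W((98,0,215)),rate=40,guard=12),status.read_ft_force(),RC.inv().apply(status.read_position()-C0))
robot.move_linear(W((20,0,230)));robot.move_linear(W((-20,0,330)))
# view tray
robot.move_pose([500,190,330],down(0.36-np.pi)) if kinematics.inverse_kinematics([500,190,330],down(0.36-np.pi)) is not None else robot.move_pose([500,190,330],down(0.36))
jaws.command_gripper(50)
c,im=snap("wrist","w6"); print(status.read_clock(),status.read_tool_rot(),status.read_joint_pos())
E
```

```text
False [ 0.07124676  0.18413086 -0.16414323]
True [-0.62802967 -1.00876028  1.97775993] [ 92.14049598  -0.28266813 213.611132  ]
35.0917 [3.14158212e+00 1.87587503e-05 3.60106945e-01] [ 0.6338403   0.57168658 -1.47584379  1.69174103  0.57636286  1.41783401
 -0.56281065]
```

View pics/w6.png

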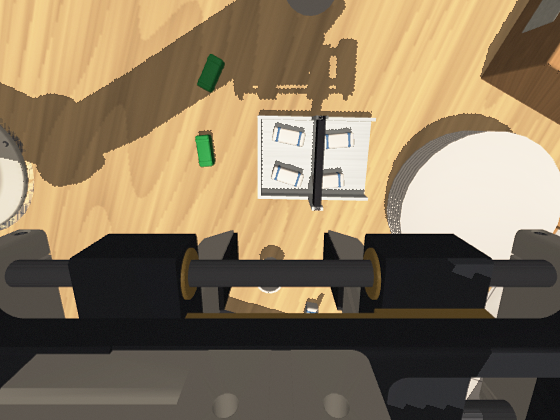

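The lid hit its open stop. In w6 the tray has its walled end at px 259 and open lip at px 370, and the bar runs (321,118)–(317,207). Next: compute the tray pose and check the pour IK.

```bash
python3 - <<'E'
from h import *
c=cam("wrist")
a,b=ray(c,(321,119),90),ray(c,(317,205),90); print(a,b,(a+b)/2,np.arctan2(*(a-b)[1::-1])-np.pi/2)
tl,tr,bl,br=[ray(c,uv,28) for uv in ((259,115),(371,113),(259,199),(366,199))]
print(tl,tr,bl,br,(tl+bl+tr+br)/4)
for s,e in ((tl,tr),(bl,br)): print(np.arctan2(*(e-s)[1::-1]),np.linalg.norm(e-s))
print(np.linalg.norm(tl-bl))
# IK options
from itertools import product
def pour(tilt,phi,lip,half):
    # tray axes: x along world heading phi, tilted down by tilt
    Rt=(R.from_euler("z",phi)*R.from_euler("y",tilt)); tool=Rt*R.from_euler("x",np.pi)*R.from_euler("z",half)
    tcp=np.array(lip)+Rt.apply([-90,0,75-19]); return tcp,tool.as_euler("xyz")
phi=A-np.pi/2
for half in (0,np.pi):
    for t in np.radians([0,20,35,45,50]):
        p,o=pour(t,phi,W((0,50,115)),half); q=kinematics.inverse_kinematics(p,o); print(round(half),t.round(2),p.round(),None if q is None else np.round(q,2))
    for y in (.37+half,.37-half): 
        q=kinematics.inverse_kinematics([535,225,61],down(y)); print("grasp",y,None if q is None else np.round(q,2))
E
```

```text
[522.2560895  280.00919684  90.        ] [562.40226162 169.5649354   90.        ] [542.32917556 224.78706612  90.        ] 0.3486480258283118
[439.41882632 256.0493438   28.        ] [596.99459842 318.56917287  28.        ] [483.4719506  132.12364415  28.        ] [646.94742739 193.85247477  28.        ] [541.70820068 225.14865889  28.        ]
0.3777105172726911 169.52537561915835
0.36105079805801177 174.74175242658666
131.5228375358632
0 0.0 [564. -63. 171.] [ 0.74  0.54 -0.9   1.8   0.49  1.04 -1.86]
0 0.35 [566. -87. 198.] [ 1.02  0.68 -1.03  1.69  0.24  1.13 -1.53]
0 0.61 [ 567. -111.  212.] [ 1.14  0.83 -1.06  1.58  0.11  1.26 -1.37]
0 0.79 [ 568. -129.  218.] [ 1.17  0.93 -1.05  1.49  0.03  1.35 -1.28]
0 0.87 [ 568. -138.  220.] [ 1.18  0.98 -1.04  1.45 -0.01  1.41 -1.24]
grasp 0.37 [ 0.31  0.86 -1.07  1.83  0.89  1.02 -0.76]
grasp 0.37 [ 0.31  0.86 -1.07  1.83  0.89  1.02 -0.76]
3 0.0 [564. -63. 171.] [ 1.    0.97 -1.49  1.8   0.99  1.38  0.91]
3 0.35 [566. -87. 198.] [ 1.19  1.05 -1.52  1.68  0.72  1.34  1.23]
3 0.61 [ 567. -111.  212.] [ 1.26  1.13 -1.48  1.57  0.52  1.38  1.44]
3 0.79 [ 568. -129.  218.] [ 1.29  1.23 -1.48  1.49  0.44  1.45  1.53]
3 0.87 [ 568. -138.  220.] [ 1.3   1.29 -1.49  1.44  0.41  1.49  1.56]
grasp 3.5115926535897932 [-1.22  0.91  1.13  1.88 -0.98  1.03 -2.43]
grasp -2.771592653589793 [-1.22  0.91  1.13  1.88 -0.98  1.03 -2.43]
```

```bash
cat >> h.py <<'E'
def tray_tcp(lip,phi,tilt): # TCP pose holding tray with lip point at lip
    Rt=R.from_euler("z",phi)*R.from_euler("y",tilt)
    return np.array(lip)+Rt.apply([-90,0,56]),(Rt*R.from_euler("x",np.pi)).as_euler("xyz")
TC=np.array([542,225,0.]); TY=0.362
PHI=A-np.pi/2
E
python3 - <<'E'
from h import *
p=TC+[0,0,61]
robot.move_linear(p+[0,0,80],ori=down(TY)); print(robot.move_linear(p,rate=80,guard=8))
jaws.command_gripper(0,45); print(status.read_width(),status.read_position(),status.read_ft_force())
robot.move_linear(p+[0,0,8],rate=40); print(status.read_ft_force())
lip=lambda c,phi,t:np.array(c)+R.from_euler("z",phi).apply(R.from_euler("y",t).apply([90,0,5]))
t=-0.1
for c,ph in (([542,225,60],TY),([545,190,150],TY),([550,160,150],-.3),([560,140,150],-.9),([566,110,150],PHI),([566,50,150],PHI)):
    q,o=tray_tcp(lip(c,ph,t),ph,t); robot.move_linear(q,ori=o,rate=110)
q,o=tray_tcp(W((0,50,112)),PHI,t); robot.move_linear(q,ori=o,rate=110)
print(status.read_width(),status.read_ft_force(),status.read_clock())
snap("wrist","w7"); c,im=snap("scene","s7",(200,80,420,340),2.3)
E
```

```text
False
9.573645797635477 [542.3895323  225.14424955  61.12353387] [ 1.74112002  0.58730304 -0.23170064]
[ 0.10902533 -1.24942198 -4.29072296]
9.817594747184122 [-0.24798175 -1.12226368 -4.99144895] 44.7167
```

View pics/s7.png

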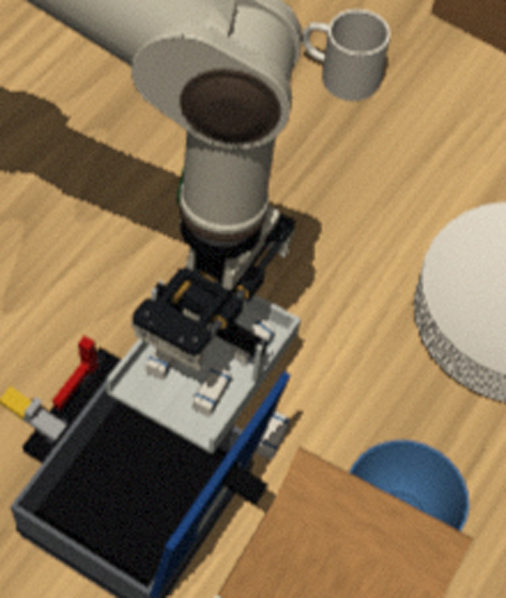

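The lip is over the case opening and the rests are still aboard. The stray is at crop (277,430). Now tip slowly.

```bash
python3 - <<'E'
from h import *
for d in (5,12,18,24,28,32,36,40,44,48):
    q,o=tray_tcp(W((0,50,110)),PHI,np.radians(d)); robot.move_linear(q,ori=o,rate=40); f=status.read_ft_force(); print(d,np.round(f,1))
robot.dwell(0.8); print(status.read_ft_force(),status.read_width(),status.read_clock())
snap("scene","s8",(200,80,420,340),2.3)
E
```

```text
5 [-0.2  0.5 -3.8]
12 [ 0.3 -0.2 -4.6]
18 [-0.6  0.7 -4.6]
24 [-0.8  0.5 -5.2]
28 [-0.6 -0.1 -4.8]
32 [ 0.7  0.4 -4.5]
36 [-0.3  0.6 -5.3]
40 [-0.1 -0.2 -2. ]
44 [ 0.1  0.3 -1.5]
48 [-0.  -0.5 -3.3]
[ 8.55608893e-01 -2.59862149e-03 -3.39525008e+00] 9.889908180023797 49.5417
```

View pics/s8.png

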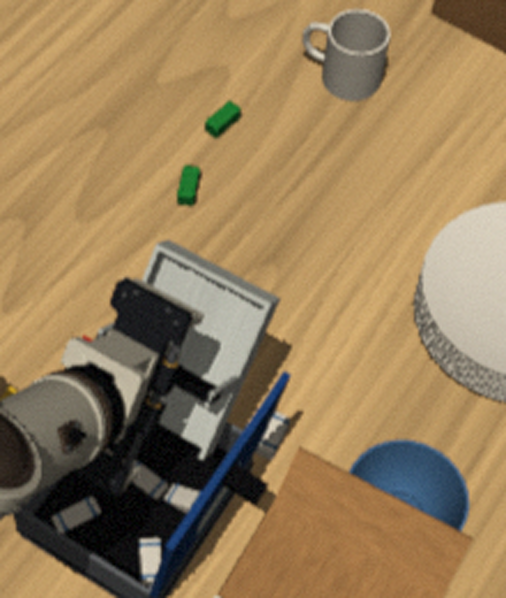

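All four tray rests are in the case (crop (77,514), (150,480), (183,497), (150,557)) and the tray is empty. Now return the tray to its place.

```bash
python3 - <<'E'
from h import *
lip=lambda c,phi,t:np.array(c)+R.from_euler("z",phi).apply(R.from_euler("y",t).apply([90,0,5]))
for d,z in ((30,125),(0,135)):
    q,o=tray_tcp(W((0,50,z)),PHI,np.radians(d)); robot.move_linear(q,ori=o,rate=90)
for c,ph in (([566,50,150],PHI),([566,110,150],PHI),([560,140,150],-.9),([550,160,150],-.3),([545,190,150],TY),([542,225,40],TY),([542,225,10],TY)):
    q,o=tray_tcp(lip(c,ph,0),ph,0); robot.move_linear(q,ori=o,rate=140)
q,o=tray_tcp(lip([542,225,-3],TY,0),TY,0); print(robot.move_linear(q,ori=o,rate=20,guard=4),status.read_position(),status.read_ft_force())
jaws.command_gripper(50); robot.move_linear(np.array(status.read_position())+[0,0,120])
print(status.read_clock())
robot.move_pose([600,30,250],down(YAW))
snap("wrist","w9"); print(status.read_clock())
E
```

```text
True [542.20078147 224.95782645  61.09494652] [-1.18497347 -1.05680892  4.56427087]
58.2917
59.5
```

View pics/w9.png

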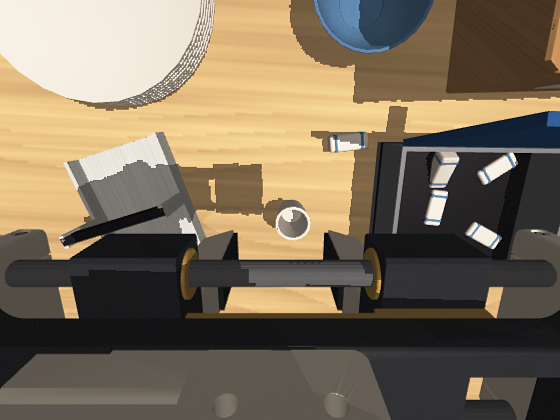

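The tray stands back in place and is empty, and all 4 rests are in the case. The stray is at pixel (348,142); locate it by mask.

```bash
cat >> h.py <<'E'
def rest(c,im,box,z=22):
    x0,y0,x1,y1=box; w=im[y0:y1,x0:x1]; m=((w.min(2)>165)&(w.max(2).astype(int)-w.min(2)<45)).astype(np.uint8)
    m=cv2.morphologyEx(m,cv2.MORPH_CLOSE,np.ones((7,7)))
    n,l,s,ce=cv2.connectedComponentsWithStats(m); i=1+np.argmax(s[1:,4])
    ys,xs=np.nonzero(l==i); P=np.array([ray(c,(a+x0,b+y0),z)[:2] for a,b in zip(xs,ys)])
    (cx,cy),(w_,h_),an=cv2.minAreaRect(P.astype(np.float32))
    an=np.radians(an if w_>h_ else an+90); return np.array([cx,cy]),(w_,h_),an
E
python3 - <<'E'
from h import *
c,im=snap("wrist"); print(rest(c,im,(315,122,378,160)),RC.inv().apply(ray(c,(348,142),22)-C0))
E
```

```text
(array([642.70861816, -52.5815239 ]), (45.931861877441406, 16.109827041625977), np.float64(1.4169784006604815)) [ 86.06079115 144.41293483  22.        ]
```

The stray is now about (643,-53), so it seems to have moved from the initial estimate of (651,-6). I'll check from close by and then grasp, slightly off-centre to stay clear of the open lid.

```bash
python3 - <<'E'
from h import *
yw=1.417-np.pi/2
robot.move_pose([643,-46,160],down(yw))
c,im=snap("wrist","w10"); u=proj(c,[643,-52,22]); print(u)
x,y=u.astype(int); print(rest(c,im,(x-60,max(0,y-50),x+60,min(y+45,230)))); print(status.read_clock())
E
```

```text
[282.03610442 199.21520545]
(array([643.09973145, -51.75466919]), (46.6988410949707, 16.634174346923828), np.float64(1.4260203651935186))
60.7667
```

View pics/w10.png

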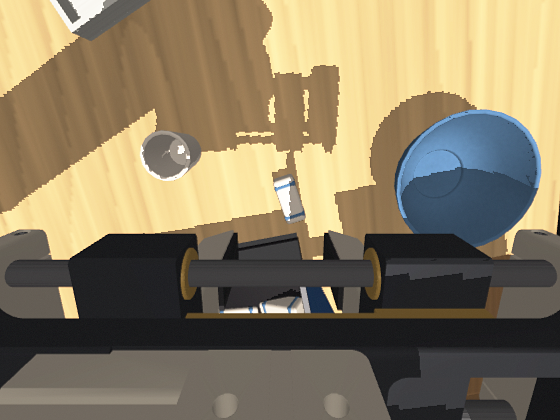

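The rest is at about (290,198) and seems to lean differently from the fitted angle, so I'll check the mask numerically.

```bash
python3 - <<'E'
from h import *
c,im=snap("wrist")
w=im[168:228:2,262:322:1]
for r in w: print("".join("#" if p.min()>190 and int(p.max())-int(p.min())<40 else ("b" if int(p[0])-int(p[2])>25 else ("+" if p.min()>110 and int(p.max())-int(p.min())<40 else ".")) for p in r))
E
```

```text
............................................................
............................................................
............................................................
............................................................
..........................++................................
....................++++####+++.............................
..............++++##########+++.............................
............+##############++.bb............................
............#############bbbbbbbb...........................
............#######bbbbbbb##++++++..........................
............+bbbbbbb########++++++..........................
.............bbb############+++++++.........................
..............#############+++++++++........................
...............############+++++++++........................
................############+++++++++.......................
................+###########+++++++++.......................
.................###########++++++++++......................
..................#########++++++++++++.....................
...................########+++++++++++++....................
...................#########++++++++++++....................
....................########+++++++++++++...................
....................+#######+++++++++++++...................
.....................+#######+++++++++..bb..................
......................#####+++++..bbbbbbbb..................
.......................+###bbbbbbbb.+++++++.................
.......................bbbbb..+++++++++++++.................
........................b###+++++++++++.....................
.........................+++++++............................
............................................................
............................................................
```

The left half is lit and the right half is shaded by the tool. The true corners are about (274,185), (292,177), (306,217) and (287,221), so I'll use those.

```bash
python3 - <<'E'
from h import *
c=cam("wrist")
a,b,d,e=[ray(c,u,22)[:2] for u in ((274,185),(292,177),(306,217),(287,221))]
m=(a+b+d+e)/4; v=(a+b-d-e)/2; w=(b+d-a-e)/2; an=np.arctan2(v[1],v[0]); print(m,np.linalg.norm(v),np.linalg.norm(w),an)
yw=an-np.pi/2; u=np.array([np.cos(an),np.sin(an)])
p=np.r_[m+5*u,4]
robot.move_linear(p+[0,0,100],ori=down(yw)); print(robot.move_linear(p,rate=80,guard=8),status.read_ft_force())
jaws.command_gripper(0,25); print(status.read_width(),status.read_position())
robot.move_linear(p+[0,0,180]); print(status.read_width())
f=W((-38,45,0)); 
robot.move_linear([f[0],f[1],200],ori=down(yw-1.2)); robot.move_linear([f[0],f[1],200],ori=down(YAW)); robot.move_linear([f[0],f[1],45],rate=100,guard=10)
print(status.read_position(),status.read_width())
jaws.command_gripper(50); robot.move_linear([f[0],f[1],220])
robot.move_pose([540,-120,330],down(YAW)); snap("wrist","w11"); print(status.read_clock())
E
```

```text
[651.19033372 -54.77920539] 43.92568093225346 20.531770759634934 1.7568408293251132
False [-0.30143823 -0.34920141 -0.25912156]
21.75412972854096 [650.32608109 -49.91762386   4.11628871]
21.575968875107506
[ 532.10349183 -159.77964991   45.59852371] 21.72385396506386
70.9417
```

```bash
python3 - <<'E'
from h import *
w=cv2.imread("pics/w11.png")[40:220]; c,im=snap("scene"); cv2.imwrite("pics/comb.png",np.vstack([w,im]))
E
```

```text
(no output)
```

View pics/comb.png

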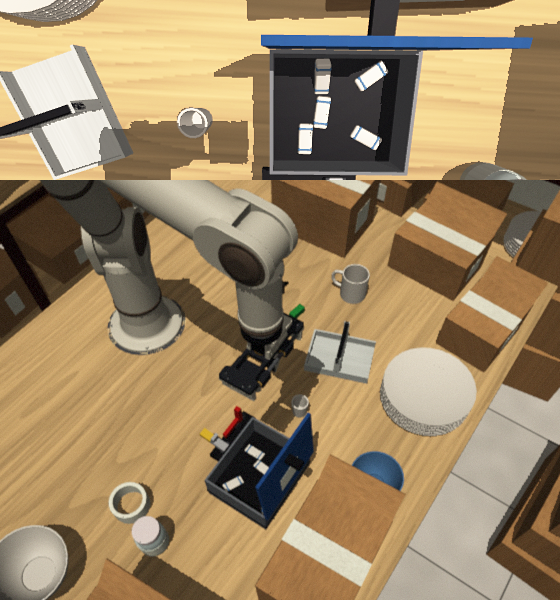

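All five rests present are in the case: four from the tray and one stray. No other white rest is visible. Before closing the lid from behind, I'll check how close the big carton is.

```bash
python3 - <<'E'
from h import *
s=cam("scene"); K=eyes.camera_model("wrist")
Rt=R.from_euler("xyz",down(-1.515)).as_matrix(); H=K["hand_eye"]; w=(K["mtx"],Rt@H[:3,:3],np.array([560,30,420])+Rt@H[:3,3])
for z in (0,100,150,200,250): print(z,"scene top corner",ray(s,(328,279),z).round(),"w1 left-bottom/top corner",ray(w,(427,57),z).round(),ray(w,(432,0),z).round())
print(W((150,0,0)))
for th in (1.7,1.2,.6,0): p=lid_pt(-70,93,th); print(th,p.round(), kinematics.inverse_kinematics(p+[0,0,5],down(YAW)) is not None)
print(kinematics.inverse_kinematics(W((145,0,340)),down(YAW)) is not None)
E
```

```text
0 scene top corner [684. -60.   0.] w1 left-bottom/top corner [ 760. -225.    0.] [ 850. -217.    0.]
100 scene top corner [ 702. -102.  100.] w1 left-bottom/top corner [ 738. -180.  100.] [ 812. -173.  100.]
150 scene top corner [ 711. -123.  150.] w1 left-bottom/top corner [ 726. -158.  150.] [ 793. -152.  150.]
200 scene top corner [ 720. -144.  200.] w1 left-bottom/top corner [ 715. -136.  200.] [ 774. -130.  200.]
250 scene top corner [ 729. -164.  250.] w1 left-bottom/top corner [ 704. -113.  250.] [ 755. -108.  250.]
[ 721.78135314 -194.40393603    0.        ]
1.7 [ 685. -196.  238.] True
1.2 [ 608. -201.  232.] True
0.6 [ 534. -205.  179.] True
0 [ 502. -206.   93.] True
True
```

The carton's near edge is at about x=717 with its top at about 190 mm. My fingers stay at z≥240 there, so it's clear. Close the lid.

```bash
python3 - <<'E'
from h import *
jaws.command_gripper(0,20)
robot.move_linear(W((0,0,345)),ori=down(YAW)); robot.move_linear(W((143,0,345))); print(robot.move_linear(W((143,0,243)),rate=90,guard=8))
n=lambda th:RC.apply((np.sin(th),0,np.cos(th)))
for th in np.r_[1.7:0.05:23j,0.03]:
    p=lid_pt(-70,93,th)+9.5*np.sin(th)*n(th)
    if robot.move_linear(p,rate=110,guard=30): print("guard",th,status.read_ft_force()); break
print(robot.move_linear(lid_pt(-70,91,0),rate=20,guard=12),status.read_position(),status.read_ft_force())
robot.move_linear(W((-70,0,200)))
robot.move_linear(W((-130,30,250)))
c,im=snap("wrist","w12"); print(status.read_clock())
hs=cv2.cvtColor(im[:230],cv2.COLOR_BGR2HSV)
b=cv2.inRange(hs,(100,150,80),(125,255,255)); n_,l,s,_=cv2.connectedComponentsWithStats(b); i=1+np.argmax(s[1:,4])
q=cv2.approxPolyDP(cv2.findContours((l==i).astype(np.uint8),0,2)[0][0],5,True)[:,0]; print(q.tolist())
print([proj(c,W(v)).round() for v in ((-88,100,93),(-88,-100,93))])
E
```

```text
False
True [ 502.55852172 -206.40642161   93.17623812] [-1.87658879  0.38421493  8.57768633]
83.2917
[[207, 0], [214, 149], [399, 150], [417, 0]]
[array([214., 150.]), array([401., 150.])]
```

The lid is shut (edges within 1–2 px of the prediction). Close the latch, then the tab.

```bash
python3 - <<'E'
from h import *
jaws.command_gripper(44,14)
p=latch_pose(1.5)
robot.move_linear(p+[0,0,90],ori=down(YAW)); print(robot.move_linear(p,rate=80,guard=8))
jaws.command_gripper(0,14); print(status.read_width())
for a in np.r_[1.4:0:15j,-.03]:
    if robot.move_linear(latch_pose(a),rate=70,guard=30): print("guard",a); break
print(robot.move_linear(latch_pose(-.1),rate=15,guard=10),status.read_position()-latch_pose(0),status.read_ft_force(),status.read_width())
jaws.command_gripper(44); robot.move_linear(np.array(status.read_position())+[0,0,60])
# tab
jaws.command_gripper(40,20)
p=W((-113,80.5,94)); robot.move_linear(p+[0,0,60]); print(robot.move_linear(p,rate=70,guard=8))
jaws.command_gripper(0,20); print(status.read_width()); q=np.array(status.read_position())
g=robot.move_linear(q+RC.apply((0,-24,0)),rate=40,guard=25); print(g)
print(robot.move_linear(q+RC.apply((0,-29,0)),rate=15,guard=12),RC.inv().apply(status.read_position()-q),RC.inv().apply(status.read_position()-C0),status.read_ft_force())
jaws.command_gripper(40); robot.move_linear(np.array(status.read_position())+[0,0,135])
robot.move_linear(W((-120,50,229)))
c,im=snap("wrist","w13",(150,60,470,230),2.4)
print([proj(c,W(v)).round() for v in ((-113,55,127),(-100,0,136),(-50,0,129))],status.read_clock())
E
```

```text
False
19.83856394957743
True [ 3.08785802  0.8887373  -0.2093967 ] [-1.58697498  0.830693    5.82087572] 19.718744166999144
False
12.037901577794155
False
True [-2.14007982e-01 -2.47662057e+01 -6.64836056e-03] [-113.12403917   55.71344033   94.14912333] [-0.23672254  2.04110217  4.63271364]
[array([276., 192.]), array([338., 180.]), array([340., 121.])] 98.075
```

View pics/w13.png

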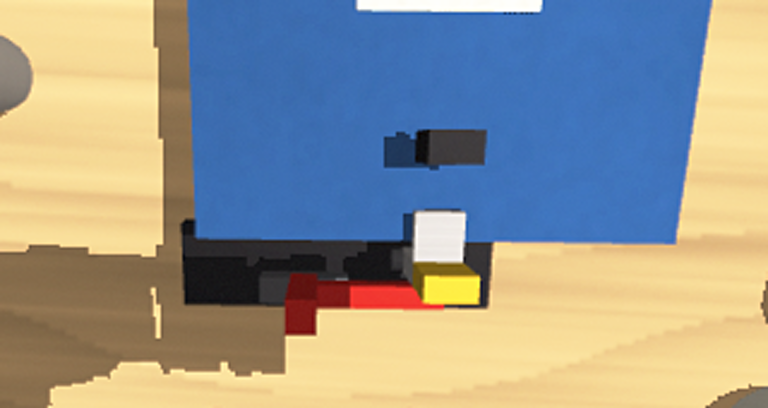

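The tab is home (thumb at (275,192), predicted (276,192)) and the latch is down. Retreat and take a last look.

```bash
python3 - <<'E'
from h import *
robot.move_pose([228,-608,260],down(-1.21)); snap("scene","s14",(180,60,440,360),2); print(status.read_clock())
E
```

```text
99.95
```

The viewer's limit is reached, so I'll compare this picture with the start picture numerically.

```bash
python3 - <<'E'
from h import *
a=cv2.imread("pics/scene0.png"); c,b=snap("scene")
d=(cv2.blur(cv2.absdiff(a,b),(3,3)).max(2)>30).astype(np.uint8); d[:, :180]=0
n,l,s,ce=cv2.connectedComponentsWithStats(d)
for i in range(1,n):
    if s[i,4]>8: print(s[i],a[l==i].mean(0).round(),b[l==i].mean(0).round())
E
```

```text
[182 103  13  21  94] [ 60.  93. 117.] [ 69. 108. 135.]
[341 142   6  14  34] [ 72.  98. 116.] [46. 58. 66.]
[347 144   4   9  21] [53. 61. 65.] [ 73.  96. 111.]
[312 152   4  12  24] [125. 138. 140.] [123. 132. 132.]
[320 158  22  13 117] [116. 123. 124.] [164. 176. 176.]
[344 162  20  15 135] [114. 120. 120.] [165. 176. 176.]
[315 174  19  14 101] [111. 117. 118.] [163. 175. 175.]
[336 177   4   6  15] [85. 92. 91.] [39. 41. 40.]
[340 183  16  11  79] [115. 122. 123.] [163. 175. 175.]
[321 245  16  20 188] [140. 155. 162.] [101. 155. 192.]
```

```bash
python3 -c "
from plant import order; print(order.sign_off())"
```

```text
the job is handed in; nothing more can be done
None
```

The job is done and handed in at about 100 s on the robot's clock. All five rests present, four from the tray and one stray, are in the case. I slid the tab clear, opened the latch and lid, and tipped the tray into the case. I then stood the empty tray back on its spot, added the stray by hand, and shut the lid, latch and tab.

**Checks that agreed:**
- **Rests:** before closing, the pictures showed five rests in the case and no other white one on the bench.
- **Lid:** its front corners lay within 2 px of the shut prediction.
- **Latch and tab:** the latch was pressed about 3 mm past its nominal down position until the force guard tripped. The tab's thumb was within 1 px of home, and the tab went about 1 mm past where I first gripped it.
- **Rest of the bench:** comparing the scene pictures from start and end, apart from faint changes at the picture's left edge, only the tray's rests and the stray had gone and the tray had shifted 1–2 px. The egg cup, mug and jar showed no change.

**Checks that failed or disagreed:**
- **Stray:** it had been knocked about 5 cm from where I first measured it. My automatic angle fit for it was also about 0.35 rad off because of a shadow, so I corrected it from its corners.
- **Final picture:** the viewer's limit was reached, so the last check was done by numbers only.

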